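# Find the unlatched bay of the sample drop-off station

### The job

Three of the four identical hatches on the white sample drop-off station are latched and one is free, but they look alike: press down with the fingertips on the white round mark near the robot-side edge of one hatch after another, without forcing any, until you find the one that rocks. Then push that robot-side edge down into the bay until the hatch stands wide open (45 degrees or more), leave it open and draw back. Leave the small things round the station where they are, and grasp or lift nothing.

Things in the scene. Friction and masses are not known exactly. Their poses are not given: they have to be found in the camera images.
- station: white box fixed to the bench, four identical blue hatches in a row in its top, flush with it, 80 mm apart along its y, hollow bays beneath. 140 mm deep (x), 346 mm wide (y), 85 mm high; origin at the centre of its underside, x towards its back (away from the robot), y to the left. Rim round the hatches: 14 mm at the front; ribs of 6 mm between.
- hatch_a_press (a point): centre of the white round mark (20 mm) on top of the left-most hatch, 85 mm above the bench when shut; moves with the hatch. The hatch is a plate 101 mm (station x) by 71 mm (station y), 5 mm thick, turning about a level axis along station y, 38 mm beyond the mark (station +x) and 5 mm below the top face; its robot-side edge is 24.5 mm this side of the mark.
- hatch_a (a joint): tilt of the left-most hatch in rad: 0 shut, growing as its robot-side edge goes down into the bay and its back edge rises; stop at 1.15. Latched, it yields at most 4 mm at the mark (0.11) between 6 and 17 N, then is hard; it springs back. Free, about 2 N on the mark moves it on and on; friction leaves it where it is put. Which one is free changes from run to run.
- hatch_b_press (a point): centre of the white round mark (20 mm) on top of the second from the left hatch, 85 mm above the bench when shut; moves with the hatch. The hatch is a plate 101 mm (station x) by 71 mm (station y), 5 mm thick, turning about a level axis along station y, 38 mm beyond the mark (station +x) and 5 mm below the top face; its robot-side edge is 24.5 mm this side of the mark.
- hatch_b (a joint): tilt of the second from the left hatch in rad: 0 shut, growing as its robot-side edge goes down into the bay and its back edge rises; stop at 1.15. Latched, it yields at most 4 mm at the mark (0.11) between 6 and 17 N, then is hard; it springs back. Free, about 2 N on the mark moves it on and on; friction leaves it where it is put. Which one is free changes from run to run.
- hatch_c_press (a point): centre of the white round mark (20 mm) on top of the third from the left hatch, 85 mm above the bench when shut; moves with the hatch. The hatch is a plate 101 mm (station x) by 71 mm (station y), 5 mm thick, turning about a level axis along station y, 38 mm beyond the mark (station +x) and 5 mm below the top face; its robot-side edge is 24.5 mm this side of the mark.
- hatch_c (a joint): tilt of the third from the left hatch in rad: 0 shut, growing as its robot-side edge goes down into the bay and its back edge rises; stop at 1.15. Latched, it yields at most 4 mm at the mark (0.11) between 6 and 17 N, then is hard; it springs back. Free, about 2 N on the mark moves it on and on; friction leaves it where it is put. Which one is free changes from run to run.
- hatch_d_press (a point): centre of the white round mark (20 mm) on top of the right-most hatch, 85 mm above the bench when shut; moves with the hatch. The hatch is a plate 101 mm (station x) by 71 mm (station y), 5 mm thick, turning about a level axis along station y, 38 mm beyond the mark (station +x) and 5 mm below the top face; its robot-side edge is 24.5 mm this side of the mark.
- hatch_d (a joint): tilt of the right-most hatch in rad: 0 shut, growing as its robot-side edge goes down into the bay and its back edge rises; stop at 1.15. Latched, it yields at most 4 mm at the mark (0.11) between 6 and 17 N, then is hard; it springs back. Free, about 2 N on the mark moves it on and on; friction leaves it where it is put. Which one is free changes from run to run.
- petri_1: bystander: closed clear 60 mm petri dish, 15 mm high; loose on the bench, origin at the centre of its underside; to be left where it is.
- vial: bystander: small clear glass vial with a black cap, lying down, 58x53x22 mm; loose on the bench, origin at the centre of its underside; to be left where it is.
- dropper_1: bystander: white dropper bottle with a green cap, 27 mm across, 86 mm high; loose on the bench, origin at the centre of its underside; to be left where it is.
- dropper_2: bystander: white dropper bottle with a white cap, 27 mm across, 86 mm high; loose on the bench, origin at the centre of its underside; to be left where it is.
- weigh_dish: bystander: shallow white hexagonal weighing dish, 60x70x12 mm; loose on the bench, origin at the centre of its underside; to be left where it is.
- marker_red: bystander: red and white marker pen lying down, 131x26x15 mm; loose on the bench, origin at the centre of its underside; to be left where it is.

How it is judged:
On the way:
1. the free hatch has rocked under a press (value of joint any of hatch_a, hatch_b, hatch_c, hatch_d above 0.2 rad), for 0.1 s.
At the end, for the whole second after the job is handed in: the free hatch stands open by more than 0.65 rad (37 degrees; its stop is at 1.15) and at rest, the other three are shut (under 0.15 rad), and each bystander is within 20 mm of where it stood (((value of joint hatch_a above 0.65 rad and value of joint each of hatch_b, hatch_c, hatch_d below 0.15 rad) or (value of joint hatch_b above 0.65 rad and value of joint each of hatch_a, hatch_c, hatch_d below 0.15 rad) or (value of joint hatch_c above 0.65 rad and value of joint each of hatch_a, hatch_b, hatch_d below 0.15 rad) or (value of joint hatch_d above 0.65 rad and value of joint each of hatch_a, hatch_b, hatch_c below 0.15 rad)) and velocity of joint hatch_a between -0.05 and 0.05 rad/s and velocity of joint hatch_b between -0.05 and 0.05 rad/s and velocity of joint hatch_c between -0.05 and 0.05 rad/s and velocity of joint hatch_d between -0.05 and 0.05 rad/s and distance of each of petri_1, vial, dropper_1, dropper_2, weigh_dish, marker_red from where it was at the start of the episode below 0.02 m); the robot touches nothing.
It fails at once if a hatch is pressed with more than 40 N (contact force between any of the arm, the fingers and hatch_a above 40 N or contact force between any of the arm, the fingers and hatch_b above 40 N or contact force between any of the arm, the fingers and hatch_c above 40 N or contact force between any of the arm, the fingers and hatch_d above 40 N).
It fails at once if a bystander is moved by more than 20 mm, or lifted (distance of any of petri_1, vial, dropper_1, dropper_2, weigh_dish, marker_red from where it was at the start of the episode above 0.02 m).
It also fails if it takes over 45 s, if anything falls off the work surface, if the arm or the gripper's body presses on something with over 40 N, if the wrist force passes 120 N, or if a joint passes its speed limit or range.

### The arm

A 6-joint arm with a two-finger parallel gripper is mounted at the origin on a cart in front of the work surface, level with it; the furniture and walls round the work are solid. World frame = base frame: x ahead of the robot, y to its left, z up, the work surface at z = 0. Lengths are in m, angles in rad, forces in N, time in s.
With the tool pointing down it reaches from about 0.225 to 0.875 m from the base axis. Payload 3.4 kg.
Tool frame: the origin (TCP) lies at the very end of the fingers, on their centre line; the grasp point (between the pads) lies 19 mm behind it; z points along the fingers, y is the direction in which the jaws open and shut (so a half turn about z gives the same grasp; the last joint's range is limited). The gripper opens to 85 mm and grips with 20 to 120 N. Pads are 22 mm wide; open, the fingers measure 114 mm over their backs; the gripper's body (76 mm by 85 mm) begins 54 mm behind the grasp point. The pads swing forward as they close: fully open they stand 13 mm farther back than shut.
Start: joints at [1.226, 0.276, 1.505, -0, 1.361, -0.121], TCP at [0.128, 0.561, 0.21] pointing down, gripper open.
Joint ranges: [-2.89, 2.89], [-0.75, 2.08], [0.22, 2.7], [-1.18, 4.32], [0.11, 2.71], [-2.7, 2.7]. Speed limits (rad/s): [2.57, 2.57, 3.14, 3.14, 3.14, 3.14].

### API

Orientations are given as a unit quaternion [w, x, y, z].
In Python, from rig import get_state, get_image, camera_model, sign_off gives the robot as it stands. The module is installed in compiled form; this text tells all that it offers.
- The arm moves only by the tool drive_tool, never from a script. Its argument "motion" is text: rows parted by semicolons, each of 7 numbers parted by spaces: the turn, a rotation vector about the tool's x, y, z in degrees, then the shift along the tool's x, y, z in m, then the opening in per cent of the stroke, from 0 (shut) to 100 (fully open). In form: wx wy wz tx ty tz hand; .... A call has 1 to 12 rows; each row shifts and turns the pose as measured when the row begins, along the tool's axes as they then stand; what a row does not reach is not made up. A row lasts 1/8 s, in which the tool goes at most 62.5 mm and 10.7 degrees, less where a joint would pass 70% of its speed; a pose out of reach is approached as far as the arm can. A call is refused whole if a number of a shift passes 0.0625 or a number of a turn 10.7, either way. A call with a gripper value outside its range is refused whole. The fingers move at their own pace and stop on an object; "newtons" is the grip in N (left out, the last holds). Time passes only in rows, so rows that do not move let the fingers close. It gives the time, the measured TCP pose, the force and the opening at its end, in the units of the state.
- get_state(): the state, without advancing time (a new reading comes with each control period).
- get_image(name): name is "scene" or "top"; returns (picture, depth): 420x560x3 uint8, red, green, blue; 420x560 float32, m along the optical axis (not along the pixel's ray), 0 where there is no reading.
- camera_model(name): a dict with "camera_matrix" (3x3 intrinsics, pixels), "cam_to_world" (4x4, takes a point from camera to world coordinates). Camera axes: x right, y up, looking along -z (the intrinsics and any distortion apply to the point x, -y, -z); pixel columns grow to the right and rows downward; lengths in m; the calibration is good to about 2 mm. A picture is of the moment at which its call begins. camera_model takes no time and is no camera call.
- sign_off(): hands the job in, once; it reports no verdict.
The state is a dict: "clock": time; "qpos": joint angles; "qd": joint speeds; "effort": joint torques, N m; "position": TCP position; "ee_rot": TCP orientation; "contact_force": force on the tool from outside, world axes, zero at the start; "moment": the same for the moment, N m; "width": finger opening in m.
Only numpy, scipy, OpenCV 4.12 (cv2) and the standard library are available. Lean on these libraries where they do the work, as an engineer would, in place of code of your own. Each camera call takes 0.05 s, during which the arm holds its last target.

## Working session

There is one attempt and no reset: what is moved stays moved. The work goes in short steps, Python scripts to look and compute and a tool call to move; the robot and the scene stay as the last step left them, time stands still between calls to the robot, and variables do not carry over. Pictures are saved under pics/ and viewed, and the job is handed in when it is done.

Besides the shell and the picture viewer there is one more tool, called after "Request:" as a command line: name --argument value ..., lists and objects as JSON in quotes. drive_tool: Moves the arm, as the interface text tells. Its arguments: {"type":"object","properties":{"motion":{"type":"string"},"newtons":{"type":"number"}},"required":["motion"]}

```bash
mkdir -p pics
cat > h.py <<'E'
import numpy as np, cv2
from rig import *
def snap(n,f):
    p,d=get_image(n); cv2.imwrite('pics/'+f+'.png',p[:,:,::-1]); np.savez('pics/'+f+'.npz',p=p,d=d); return p,d
def world(n,u,v,z):
    m=camera_model(n);K=np.array(m['camera_matrix']);T=np.array(m['cam_to_world'])
    r=np.linalg.inv(K)@[u,v,1]; r=T[:3,:3]@[r[0],-r[1],-r[2]]; o=T[:3,3]
    return o+r*(z-o[2])/r[2]
E
python3 - <<'E'
from h import *
for n in('top','scene'): snap(n,n+'0')
s=get_state();print(s)
print(camera_model('top'))
E
```

```text
{'clock': 0.1, 'qpos': array([ 1.22602376e+00,  2.76533795e-01,  1.50598106e+00,  4.91542296e-06,
        1.36067767e+00, -1.21005327e-01]), 'qd': array([ 1.29571622e-04, -4.25937255e-04, -1.39832623e-03,  4.33952325e-05,
        1.07842149e-03, -1.94357254e-03]), 'effort': array([ 4.51971127e-04, -4.17711246e+01, -2.46400791e+01, -2.72198322e-04,
        5.78854364e-03,  3.90621892e-06]), 'position': array([0.12743725, 0.56020545, 0.20933521]), 'ee_rot': array([-1.86954068e-04,  1.11650816e-01,  9.93747179e-01, -7.77781507e-04]), 'contact_force': array([-0.04964449,  0.77658583,  0.55679746]), 'moment': array([-0.00687108,  0.00529798, -0.01044903]), 'width': 0.08534838249375007}
{'camera_matrix': array([[382.15795431,   0.        , 277.13626676],
       [  0.        , 382.15795431, 213.14521554],
       [  0.        ,   0.        ,   1.        ]]), 'cam_to_world': array([[-0.02785185,  0.99835647, -0.05008619,  0.54190396],
       [-0.99927455, -0.02910941, -0.0245563 ,  0.09366432],
       [-0.02597392,  0.04936592,  0.99844297,  1.1483741 ],
       [ 0.        ,  0.        ,  0.        ,  1.        ]])}
```

View pics/top0.png

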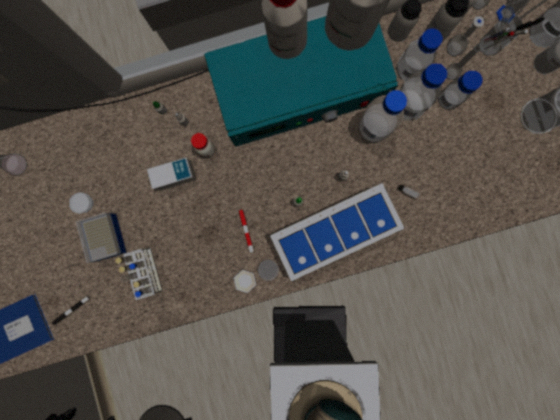

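View pics/scene0.png

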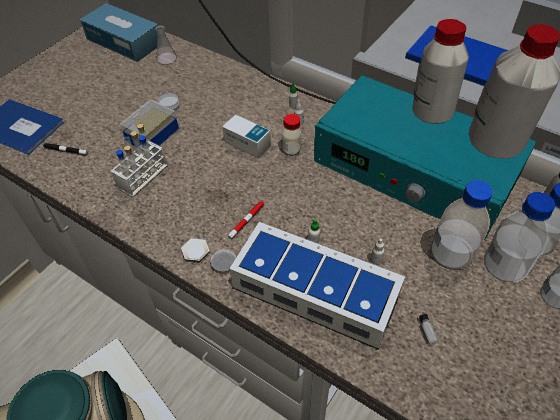

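The top view shows the station at about (337,232), with white marks near (302,260), (328,247), (354,236) and (381,223). The droppers stand behind it, the vial is to its right, and the petri dish and weigh dish are to its left. Next I'll measure the marks.

Run:
```python
from h import *
def marks(n,f):
    z=np.load('pics/'+f+'.npz');p=z['p'];d=z['d']
    hsv=cv2.cvtColor(p,cv2.COLOR_RGB2HSV)
    b=cv2.inRange(hsv,(105,120,60),(125,255,255))
    cs,h=cv2.findContours(b,cv2.RETR_CCOMP,cv2.CHAIN_APPROX_NONE)
    out=[]
    for i,c in enumerate(cs):
        if h[0][i][3]>=0 and cv2.contourArea(c)>15:
            pc=h[0][i][3]
            if cv2.contourArea(cs[pc])<300: continue
            M=cv2.moments(c);u,v=M['m10']/M['m00'],M['m01']/M['m00']
            w=world(n,u,v,.085); r=cv2.minAreaRect(cs[pc])
            print(n,np.round([u,v],1),'area',cv2.contourArea(c),'mark',np.round(w,4),'hatch ctr',np.round(world(n,*r[0],.085),4))
            out.append(w)
    return np.array(out)
for n in('top','scene'):
    o=marks(n,n+'0')
    if len(o)>1:
        o=o[np.argsort(-o[:,1])];print(np.linalg.norm(np.diff(o,axis=0),axis=1)); l=o[-1]-o[0];print('yaw of station y',np.degrees(np.arctan2(-l[1],-l[0]))-90)
```

```text
top [ 18.2 327.8] area 563.5 mark [0.2958 0.8524 0.085 ] hatch ctr [0.2932 0.8581 0.085 ]
top [301.7 259.6] area 63.5 mark [0.4647 0.0556 0.085 ] hatch ctr [0.4883 0.0654 0.085 ]
top [328.1 247.4] area 66.0 mark [ 0.4963 -0.0184  0.085 ] hatch ctr [ 0.5204 -0.0077  0.085 ]
top [354.4 235.3] area 64.5 mark [ 0.5277 -0.0919  0.085 ] hatch ctr [ 0.552  -0.0814  0.085 ]
top [380.6 222.8] area 65.0 mark [ 0.5601 -0.1653  0.085 ] hatch ctr [ 0.5836 -0.1549  0.085 ]
[0.81446175 0.08048167 0.07991535 0.0802084 ]
yaw of station y 14.56050706687698
scene [364.6 304.3] area 91.5 mark [ 0.558  -0.1638  0.085 ] hatch ctr [ 0.5803 -0.1543  0.085 ]
scene [327.9 289.9] area 84.5 mark [ 0.5258 -0.0909  0.085 ] hatch ctr [ 0.5485 -0.0813  0.085 ]
scene [292.8 275.7] area 79.5 mark [ 0.4942 -0.0174  0.085 ] hatch ctr [ 0.5165 -0.0077  0.085 ]
scene [259.1 262.1] area 75.0 mark [0.4625 0.056  0.085 ] hatch ctr [0.485  0.0656 0.085 ]
scene [542.6 213.3] area 17.0 mark [ 1.0296 -0.2704  0.085 ] hatch ctr [ 1.0434 -0.2514  0.085 ]
scene [ 24.9 126.5] area 376.5 mark [0.2658 0.8084 0.085 ] hatch ctr [0.2634 0.7963 0.085 ]
[0.77771001 0.07990462 0.08000638 0.07973919 0.48342676]
yaw of station y 35.29918191061897
```

Request:
drive_tool --motion "0 0 -9 0 0 0 0; 0 0 -9 0 0 0 0; 0 0 -9 0 0 0 0; 0 0 -9 0 0 0 0; 0 0 0 -0.01 -0.055 0 0; 0 0 0 -0.01 -0.055 0 0; 0 0 0 -0.01 -0.055 0 0; 0 0 0 -0.01 -0.055 0 0; 0 0 0 -0.01 -0.055 0 0; 0 0 0 -0.01 -0.055 0 0; 0 0 0 -0.01 -0.055 0 0; 0 0 0 0 0 0 0" --newtons 20

```text
clock: 1.6
position: [0.356, 0.2279, 0.2055]
ee_rot: [-0.002, -0.213, 0.977, -0.004]
contact_force: [0.3, 0.5, 0.7]
width: -0.0002
```

```bash
cat >> h.py <<'E'
from scipy.spatial.transform import Rotation as Ro
MK=dict(A=(.4636,.0558),B=(.4952,-.0179),C=(.5268,-.0914),D=(.559,-.1645))
def rel():
    s=get_state();q=s['ee_rot'];R=Ro.from_quat([q[1],q[2],q[3],q[0]]).as_matrix()
    print('t',s['clock'],'pos',np.round(s['position'],4),'F',np.round(s['contact_force'],2),'w',round(s['width'],4),'qd',np.abs(s['qd']).max().round(3))
    print('x-axis yaw',np.degrees(np.arctan2(R[1,0],R[0,0])).round(2),'want',-156.6,'z',np.round(R[:,2],4))
    for k,m in MK.items(): print(k,np.round(R.T@(np.array([*m,.085])-s['position']),4))
E
python3 -c "
from h import *
rel()"
```

```text
t 1.6 pos [0.356  0.2279 0.2055] F [0.33 0.55 0.72] w -0.0002 qd 0.055
x-axis yaw -155.44 want -156.6 z [-0.0023 -0.009  -1.    ]
A [-0.027  -0.2004  0.1218]
B [-0.0251 -0.2805  0.1224]
C [-0.0233 -0.3605  0.123 ]
D [-0.0222 -0.4404  0.1236]
```

Request:
drive_tool --motion "0 0 0 -0.007 -0.05 0 0; 0 0 0 -0.007 -0.05 0 0; 0 0 0 -0.007 -0.05 0 0; 0 0 0 -0.006 -0.05 0 0; 0 0 0 0 0 0.045 0; 0 0 0 0 0 0.045 0; 0 0 0 0 0 0 0"

```text
clock: 2.48
position: [0.4659, 0.0583, 0.1136]
ee_rot: [-0.002, -0.215, 0.977, -0.001]
contact_force: [-1.1, -0.7, 0.6]
width: -0.0001
```

```bash
python3 -c "
from h import *
rel();snap('scene','s1')"
```

```text
t 2.475 pos [0.4659 0.0583 0.1136] F [-1.06 -0.75  0.57] w -0.0001 qd 0.066
x-axis yaw -155.14 want -156.6 z [-0.0029 -0.0032 -1.    ]
A [ 0.003  -0.0013  0.0286]
B [ 0.0053 -0.0814  0.0288]
C [ 0.0076 -0.1614  0.0289]
D [ 0.0091 -0.2413  0.0291]
```

View pics/s1.png

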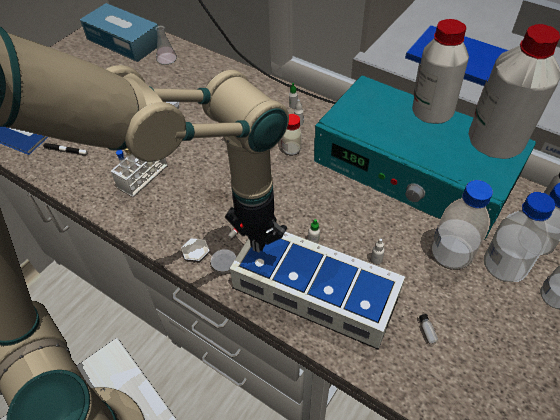

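The fingertips are just above hatch A's mark at about (260,258). I'll go down in small steps.

Request:
drive_tool --motion "0 0 0 0.003 -0.001 0.012 0; 0 0 0 0 0 0.01 0; 0 0 0 0 0 0.003 0; 0 0 0 0 0 0.002 0"

```text
clock: 3.02
position: [0.4685, 0.0575, 0.0912]
ee_rot: [0.005, -0.217, 0.976, -0.003]
contact_force: [0.7, 0.5, -0.6]
width: 0.0002
```

Request:
drive_tool --motion "0 0 0 0 0 0.002 0; 0 0 0 0 0 0.002 0"

```text
clock: 3.28
position: [0.4691, 0.0574, 0.0874]
ee_rot: [0.005, -0.216, 0.976, -0.003]
contact_force: [-0.0, 0.2, -0.4]
width: 0.0004
```

Request:
drive_tool --motion "0 0 0 0 0 0.002 0; 0 0 0 0 0 0.002 0"

```text
clock: 3.52
position: [0.4693, 0.0574, 0.0833]
ee_rot: [0.005, -0.216, 0.976, -0.003]
contact_force: [-0.2, 0.1, 0.4]
width: -0.0001
```

Request:
drive_tool --motion "0 0 0 0.004 0 0 0; 0 0 0 0 0 0.002 0; 0 0 0 0 0 0.002 0"

```text
clock: 3.9
position: [0.4654, 0.0555, 0.079]
ee_rot: [0.005, -0.216, 0.976, -0.003]
contact_force: [0.4, 0.0, 0.3]
width: -0.0002
```

Request:
drive_tool --motion "0 0 0 0 0 0.002 0; 0 0 0 0 0 0.002 0"

```text
clock: 4.15
position: [0.4654, 0.0555, 0.0747]
ee_rot: [0.005, -0.216, 0.976, -0.003]
contact_force: [-0.1, 0.0, -0.1]
width: 0.0004
```

```bash
python3 -c "
from h import *
rel();p,d=snap('scene','s2')
cv2.imwrite('pics/s2c.png',cv2.resize(p[200:350,190:420,::-1],None,fx=3,fy=3,interpolation=2))
p,d=snap('top','t2')
cv2.imwrite('pics/t2c.png',cv2.resize(p[170:300,240:420,::-1],None,fx=3,fy=3,interpolation=2))"
```

```text
t 4.15 pos [0.4654 0.0555 0.0747] F [-0.13  0.02 -0.11] w 0.0004 qd 0.044
x-axis yaw -155.01 want -156.6 z [ 0.0116 -0.0031 -0.9999]
A [ 0.0014  0.001  -0.0103]
B [ 0.0039 -0.0792 -0.0097]
C [ 0.0063 -0.1591 -0.0091]
D [ 0.008  -0.239  -0.0085]
```

View pics/s2c.png

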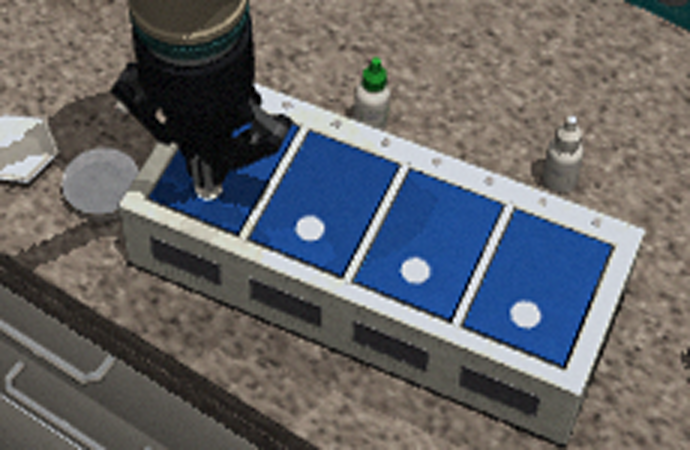

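View pics/t2c.png

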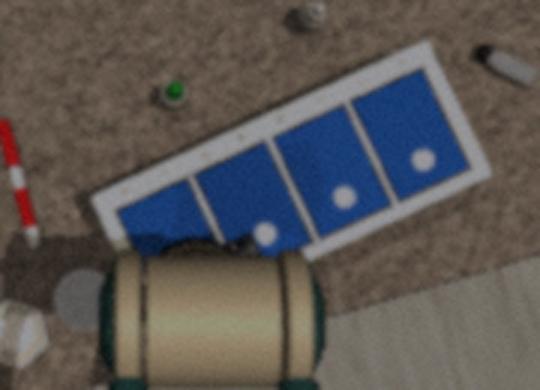

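```bash
cat >> h.py <<'E'
def prof(f,n='scene'):
    d=np.load('pics/'+f+'.npz')['d'];m=camera_model(n);K=np.array(m['camera_matrix']);T=np.array(m['cam_to_world'])
    v,u=np.mgrid[:420,:560]; P=np.stack([(u-K[0,2])/K[0,0]*d,-(v-K[1,2])/K[1,1]*d,-d],-1)@T[:3,:3].T+T[:3,3]
    P=P[d>0]
    ex=np.array([.9178,.3971]);ey=np.array([-.3971,.9178])
    for k,mk in MK.items():
        q=P[:,:2]-np.array(mk);a=q@ex;b=q@ey;row=[]
        for side in((-30,-20),(20,30)):
            for x in(-20,-10,0,10,25,40,55,70):
                s=(abs(a*1e3-x)<5)&(b*1e3>side[0])&(b*1e3<side[1])&(P[:,2]<.12); row.append(round(np.median(P[s,2])*1e3) if s.sum()>2 else -1)
        print(f,k,row)
E
python3 -c "
from h import *
prof('scene0');prof('s2')"
```

```text
scene0 A [83, 85, 86, 85, 85, 86, 85, 85, 83, 84, 84, 84, 85, 85, 85, 85]
scene0 B [84, 85, 84, 84, 85, 85, 84, 85, 83, 84, 85, 86, 85, 85, 85, 85]
scene0 C [77, -468, -485, -500, 85, 83, 84, -348, -467, -459, -506, 85, 84, 85, 86, 83]
scene0 D [83, 85, 84, 85, 85, 85, 84, 84, 84, 86, 85, 85, 84, 86, 85, 84]
s2 A [82, 84, 85, 85, 84, 84, -1, -1, 83, 84, 84, 85, -1, -1, -1, -1]
s2 B [85, 84, 85, 85, 85, 84, 85, 84, 84, 85, 84, 85, 84, 86, 85, 85]
s2 C [-395, -460, -493, -490, 85, 83, 85, 82, -445, -472, -519, 84, 84, 85, 85, 85]
s2 D [84, 86, 86, 85, 85, 85, 85, 84, 86, 86, 85, 85, 85, 85, 83, 84]
```

Depth shows hatch A still flush at 85 mm with no force, although the TCP reads 75 mm. I'll check where the fingertip really is.

```bash
python3 -c "
from h import *
z=np.load('pics/s2.npz');d=z['d'];d0=np.load('pics/scene0.npz')['d']
m=camera_model('scene');K=np.array(m['camera_matrix']);T=np.array(m['cam_to_world'])
for v in range(246,274,2):
  r=[]
  for u in (252,255,258,261,264):
    D=d[v,u];P=T[:3,:3]@[(u-K[0,2])/K[0,0]*D,-(v-K[1,2])/K[1,1]*D,-D]+T[:3,3];r.append(tuple((P*1e3).round().astype(int).tolist()))
  print(v,r)
p=z['p'];cv2.imwrite('pics/s2d.png',cv2.resize(p[230:290,220:300,::-1],None,fx=9,fy=9,interpolation=0))
"
```

```text
246 [(447, 52, 165), (459, 60, 144), (452, 39, 174), (455, 33, 177), (471, 45, 150)]
248 [(449, 56, 151), (455, 55, 146), (450, 37, 170), (455, 33, 170), (469, 42, 147)]
250 [(450, 58, 141), (454, 54, 141), (455, 44, 152), (455, 34, 162), (464, 36, 151)]
252 [(449, 58, 134), (455, 56, 131), (454, 44, 145), (457, 38, 149), (464, 36, 144)]
254 [(451, 62, 120), (453, 53, 129), (454, 44, 138), (457, 38, 142), (468, 43, 125)]
256 [(452, 64, 110), (452, 53, 122), (456, 48, 124), (461, 45, 122), (467, 43, 118)]
258 [(457, 73, 88), (453, 55, 112), (454, 46, 120), (460, 44, 118), (467, 43, 111)]
260 [(454, 69, 86), (454, 57, 101), (454, 47, 112), (460, 45, 108), (474, 54, 84)]
262 [(452, 68, 82), (457, 63, 84), (453, 46, 106), (460, 46, 100), (471, 49, 85)]
264 [(448, 63, 84), (453, 58, 85), (457, 52, 88), (463, 50, 84), (468, 46, 84)]
266 [(446, 60, 83), (449, 53, 87), (455, 50, 85), (459, 46, 85), (466, 44, 81)]
268 [(441, 54, 86), (445, 48, 89), (451, 45, 86), (456, 41, 86), (461, 37, 86)]
270 [(439, 51, 84), (444, 47, 83), (449, 42, 84), (453, 37, 86), (457, 33, 86)]
272 [(436, 47, 84), (441, 43, 84), (446, 39, 84), (450, 34, 85), (455, 30, 85)]
```

View pics/s2d.png

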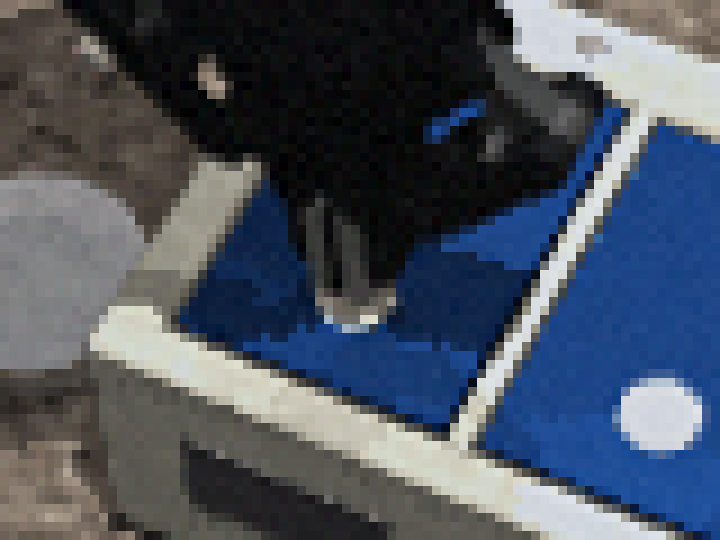

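The fingertips sit on or just above the mark at (258,265), and no contact has been felt yet. I'll continue by feel.

Request:
drive_tool --motion "0 0 0 0 0 0.002 0; 0 0 0 0 0 0 0"

```text
clock: 4.5
position: [0.4653, 0.0555, 0.0724]
ee_rot: [0.005, -0.216, 0.976, -0.003]
contact_force: [-0.2, -0.3, -0.6]
width: -0.0002
```

Request:
drive_tool --motion "0 0 0 0 0 0.002 0; 0 0 0 0 0 0 0"

```text
clock: 4.75
position: [0.4654, 0.0555, 0.0704]
ee_rot: [0.005, -0.216, 0.976, -0.003]
contact_force: [-0.5, -0.4, 0.1]
width: 0.0001
```

Request:
drive_tool --motion "0 0 0 0 0 0.002 0; 0 0 0 0 0 0 0"

```text
clock: 5.0
position: [0.4654, 0.0555, 0.0682]
ee_rot: [0.005, -0.216, 0.976, -0.003]
contact_force: [0.1, -0.3, -0.1]
width: -0.0003
```

```bash
python3 -c "
from h import *
p,d=snap('scene','s3');prof('s3')
cv2.imwrite('pics/s3d.png',cv2.resize(p[230:290,220:300,::-1],None,fx=9,fy=9,interpolation=0))
"
```

```text
s3 A [83, 85, 85, 85, 85, -1, -1, -1, 83, 84, 84, 85, -1, -1, -1, -1]
s3 B [85, 85, 85, 84, 84, 85, 85, 84, 84, 85, 85, 85, 85, 85, 85, 84]
s3 C [-381, -457, -507, -487, 85, 84, 83, 81, -466, -459, -527, 85, 85, 85, 85, 84]
s3 D [85, 84, 85, 85, 85, 85, 85, 84, 85, 85, 85, 85, 85, 85, 84, 83]
```

View pics/s3d.png

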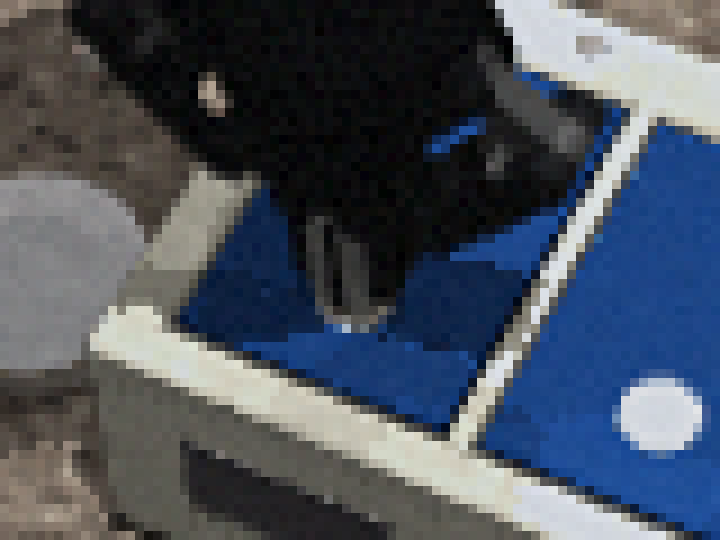

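```bash
python3 -c "
from h import *
m=camera_model('scene');K=np.array(m['camera_matrix']);T=np.array(m['cam_to_world']);Ti=np.linalg.inv(T)
def pr(P):
  c=Ti[:3,:3]@P+Ti[:3,3];c=K@[c[0],-c[1],-c[2]];return (c[:2]/c[2]).round(1)
print('cam',T[:3,3])
for n,P in(('s1',[.4659,.0583,.1136]),('s2',[.4654,.0555,.0747]),('s3',[.4654,.0555,.0682])): print(n,pr(np.array(P)), pr(np.array(P)+[0,0,.1]))
a,b,c=[cv2.cvtColor(np.load('pics/%s.npz'%s)['p'],cv2.COLOR_RGB2GRAY).astype(np.float32)[140:235,225:275] for s in('s1','s2','s3')]
print(cv2.phaseCorrelate(b,c),cv2.phaseCorrelate(a,b))
print(get_state())
p=np.load('pics/s1.npz')['p'];cv2.imwrite('pics/s1d.png',cv2.resize(p[230:290,220:300,::-1],None,fx=9,fy=9,interpolation=0))
"
```

```text
cam [ 0.11267466 -0.45168671  1.02616088]
s1 [258.9 253.1] [256.1 224.5]
s2 [260.5 264.1] [257.9 237.1]
s3 [260.6 265.8] [258.1 239. ]
((0.19216720751778027, 1.6491867949897312), 0.9784398865699768) ((1.0732424774193596, 15.764573568382609), 0.29610910892486575)
{'clock': 5.05, 'qpos': array([-0.02764089,  0.24353084,  1.9476395 , -0.00341317,  0.93884799,
       -2.03262014]), 'qd': array([ 0.00258161, -0.00062149, -0.00536146,  0.0007316 , -0.00036343,
        0.00052067]), 'effort': array([ 1.78498107e-03, -3.40554750e+01, -1.89492077e+01, -1.27524266e-02,
       -5.61058125e-02, -1.39527472e-05]), 'position': array([0.4655365 , 0.05549277, 0.06829932]), 'ee_rot': array([ 0.00527963, -0.216363  ,  0.97629486, -0.00274381]), 'contact_force': array([-0.26510016,  0.80525548, -0.67466117]), 'moment': array([ 0.06620593,  0.06378723, -0.00979589]), 'width': -0.00013148990233700168}
```

View pics/s1d.png

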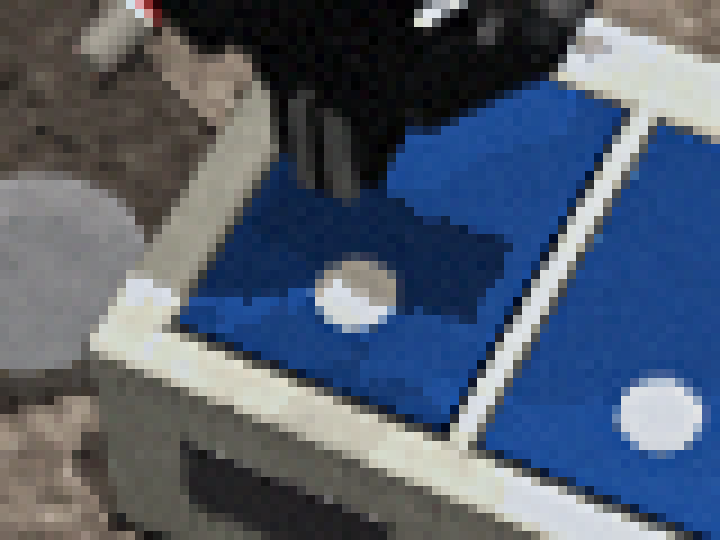

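The body moved as commanded. The near corner of the fingertip projects about 6 px (roughly 20 mm) higher than the TCP reading implies, so the shut tips are still at about the hatch surface. I'll keep feeling downwards.

Request:
drive_tool --motion "0 0 0 0 0 0.002 0; 0 0 0 0 0 0 0"

```text
clock: 5.3
position: [0.4656, 0.0555, 0.0662]
ee_rot: [0.005, -0.216, 0.976, -0.003]
contact_force: [0.7, 0.8, -0.0]
width: -0.0003
```

Request:
drive_tool --motion "0 0 0 0 0 0.002 0; 0 0 0 0 0 0 0"

```text
clock: 5.55
position: [0.4657, 0.0555, 0.0641]
ee_rot: [0.005, -0.216, 0.976, -0.003]
contact_force: [-0.7, -0.6, 0.9]
width: -0.0001
```

Request:
drive_tool --motion "0 0 0 0 0 0.002 0; 0 0 0 0 0 0 0"

```text
clock: 5.8
position: [0.4657, 0.0554, 0.063]
ee_rot: [0.006, -0.216, 0.976, -0.003]
contact_force: [-1.4, 0.6, 4.1]
width: -0.0
```

Contact at a reading of about 0.0635, so the tip offset is about 21 mm. I'll press on gently.

Request:
drive_tool --motion "0 0 0 0 0 0.002 0; 0 0 0 0 0 0.001 0"

```text
clock: 6.05
position: [0.4657, 0.0554, 0.0621]
ee_rot: [0.006, -0.217, 0.976, -0.003]
contact_force: [-2.7, -0.6, 9.9]
width: -0.0001
```

Request:
drive_tool --motion "0 0 0 0 0 0.002 0; 0 0 0 0 0 0.001 0"

```text
clock: 6.3
position: [0.4657, 0.0554, 0.0619]
ee_rot: [0.006, -0.217, 0.976, -0.003]
contact_force: [-3.3, -0.1, 10.5]
width: 0.0002
```

Hatch A holds at 10 N, so it is latched. On to B.

Request:
drive_tool --motion "0 0 0 0 0 -0.025 0; 0 0 0 0.002 -0.04 0 0; 0 0 0 0.002 -0.04 0 0; 0 0 0 0 0 0 0; 0 0 0 0 0 0.015 0; 0 0 0 0 0 0.003 0; 0 0 0 0 0 0 0"

```text
clock: 7.18
position: [0.4963, -0.0191, 0.07]
ee_rot: [0.007, -0.217, 0.976, -0.003]
contact_force: [0.1, 0.2, -0.2]
width: -0.0
```

```bash
python3 -c "
from h import *
rel()"
```

```text
t 7.175 pos [ 0.4963 -0.0191  0.07  ] F [ 0.08  0.24 -0.2 ] w -0.0 qd 0.007
x-axis yaw -154.89 want -156.6 z [ 0.0146 -0.0027 -0.9999]
A [-0.0024  0.0816 -0.0157]
B [ 0.0003  0.0014 -0.0151]
C [ 0.0029 -0.0785 -0.0144]
D [ 0.0047 -0.1584 -0.0137]
```

Request:
drive_tool --motion "0 0 0 0 0 0.003 0; 0 0 0 0 0 0.002 0; 0 0 0 0 0 0.002 0"

```text
clock: 7.55
position: [0.4966, -0.0184, 0.0635]
ee_rot: [0.008, -0.218, 0.976, -0.003]
contact_force: [-1.2, -0.7, 1.9]
width: -0.0003
```

Request:
drive_tool --motion "0 0 0 0 0 0.002 0; 0 0 0 0 0 0.002 0"

```text
clock: 7.8
position: [0.4965, -0.0185, 0.0618]
ee_rot: [0.008, -0.218, 0.976, -0.003]
contact_force: [-4.0, -0.2, 15.7]
width: 0.0003
```

Request:
drive_tool --motion "0 0 0 0 0 0.002 0; 0 0 0 0 0 0.001 0"

```text
clock: 8.05
position: [0.4966, -0.0185, 0.0621]
ee_rot: [0.008, -0.218, 0.976, -0.004]
contact_force: [-2.9, 0.7, 9.0]
width: -0.0001
```

B held at 15 N, so it is latched too. On to C.

Request:
drive_tool --motion "0 0 0 0 0 -0.025 0; 0 0 0 0.002 -0.04 0 0; 0 0 0 0.002 -0.04 0 0; 0 0 0 0 0 0 0; 0 0 0 0 0 0.015 0; 0 0 0 0 0 0.004 0; 0 0 0 0 0 0.003 0"

```text
clock: 8.93
position: [0.5265, -0.0921, 0.0652]
ee_rot: [0.008, -0.219, 0.976, -0.003]
contact_force: [0.4, -0.2, -0.1]
width: -0.0005
```

Request:
drive_tool --motion "0 0 0 0 0 0.002 0; 0 0 0 0 0 0.002 0"

```text
clock: 9.18
position: [0.5259, -0.0917, 0.0611]
ee_rot: [0.008, -0.22, 0.975, -0.003]
contact_force: [-2.4, -1.8, 2.5]
width: 0.0001
```

Request:
drive_tool --motion "0 0 0 0 0 0.002 0; 0 0 0 0 0 0.002 0"

```text
clock: 9.43
position: [0.5259, -0.0918, 0.0573]
ee_rot: [0.008, -0.22, 0.975, -0.004]
contact_force: [-0.7, -0.4, 2.5]
width: -0.0004
```

C yields at 2.5 N, so it is the free one. I'll push it down.

Request:
drive_tool --motion "0 0 0 0 0 0.003 0; 0 0 0 0 0 0.003 0; 0 0 0 0 0 0.003 0; 0 0 0 0 0 0.003 0"

```text
clock: 9.93
position: [0.5278, -0.0913, 0.0452]
ee_rot: [0.01, -0.22, 0.975, -0.004]
contact_force: [-0.2, 0.1, 2.3]
width: 0.0002
```

Request:
drive_tool --motion "0 0 0 0 0 0.003 0; 0 0 0 0 0 0.003 0; 0 0 0 0 0 0.003 0"

```text
clock: 10.3
position: [0.5281, -0.0915, 0.0355]
ee_rot: [0.01, -0.22, 0.975, -0.004]
contact_force: [-0.5, -1.2, 2.5]
width: -0.0
```

```bash
python3 -c "
from h import *
rel()
p,d=snap('scene','s4');prof('s4')
cv2.imwrite('pics/s4c.png',cv2.resize(p[200:350,190:420,::-1],None,fx=3,fy=3,interpolation=2))
"
```

```text
t 10.3 pos [ 0.5281 -0.0915  0.0355] F [-0.48 -1.19  2.53] w -0.0 qd 0.062
x-axis yaw -154.58 want -156.6 z [ 0.0203 -0.0032 -0.9998]
A [-0.0058  0.1602 -0.0512]
B [-0.0027  0.0801 -0.0504]
C [ 0.0003  0.0001 -0.0495]
D [ 0.0026 -0.0797 -0.0486]
s4 A [84, 83, 84, 84, 85, 85, 84, 85, 82, 84, 86, 85, 84, 86, 86, 86]
s4 B [85, 84, 84, -1, -1, -1, -1, -1, 84, 84, 85, 85, 84, 85, 85, 84]
s4 C [-531, -441, -410, -471, -1, -846, 102, -785, -505, -445, -473, 55, -1, -1, -1, -1]
s4 D [85, 85, 85, 84, 85, 85, 86, 84, 85, 84, 85, 85, 84, 85, 84, 84]
```

View pics/s4c.png

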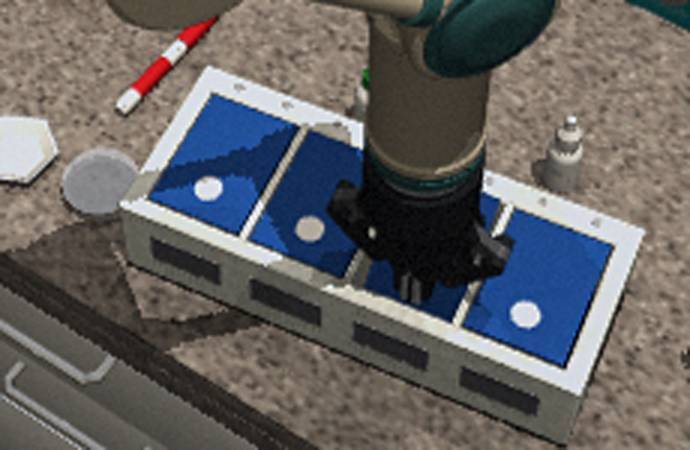

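Hatch C is tilting, with its back edge raised, and A, B and D are flush at 85 mm. I'll push a little further.

Request:
drive_tool --motion "0 0 0 0 0 0.003 0; 0 0 0 0 0 0.003 0"

```text
clock: 10.6
position: [0.5276, -0.0916, 0.0287]
ee_rot: [0.009, -0.22, 0.975, -0.004]
contact_force: [-1.2, 0.9, 1.7]
width: -0.0002
```

Request:
drive_tool --motion "0 0 0 0 0 0.003 0; 0 0 0 0 0 0.002 0"

```text
clock: 10.85
position: [0.5273, -0.0916, 0.0231]
ee_rot: [0.009, -0.22, 0.975, -0.003]
contact_force: [-1.3, -0.4, 1.4]
width: -0.0
```

Request:
drive_tool --motion "0 0 0 0.001 0 -0.01 0; 0 0 0 0 0 -0.02 0; 0 0 0 0 0 -0.04 0; 0 0 0 0 0 -0.05 0; 0 0 0 0 0 -0.05 0; 0 0 0 0.05 0 0 0; 0 0 0 0.05 0 0 0; 0 0 0 0.05 0 0 0; 0 0 0 0.04 0 0 0; 0 0 0 0 0 0 0; 0 0 0 0 0 0 0"

```text
clock: 12.22
position: [0.3492, -0.175, 0.2009]
ee_rot: [0.012, -0.221, 0.975, -0.007]
contact_force: [0.6, 0.7, -0.0]
width: 0.0
```

```bash
python3 -c "
from h import *
rel()
p,d=snap('scene','s5');prof('s5')
cv2.imwrite('pics/s5c.png',cv2.resize(p[180:350,170:440,::-1],None,fx=2.9,fy=2.9,interpolation=2))
p,d=snap('top','t5');prof('t5','top')
"
```

```text
t 12.225 pos [ 0.3492 -0.175   0.2009] F [ 0.6   0.67 -0.04] w 0.0 qd 0.013
x-axis yaw -154.48 want -156.6 z [ 0.0271 -0.0075 -0.9996]
A [-0.2002  0.1611  0.1172]
B [-0.1969  0.081   0.1186]
C [-0.1938  0.0011  0.12  ]
D [-0.1914 -0.0787  0.1214]
s5 A [-848, -1, -1, -1, -1, -1, -1, -1, 83, 83, -1, -1, -1, -1, -1, -1]
s5 B [-1, -1, -1, -1, 84, 84, 85, 85, -850, -1, -1, -1, -1, -1, -1, -1]
s5 C [-506, -529, -496, -474, 70, 92, 108, -845, -516, -521, -506, 48, 70, 92, 111, -1]
s5 D [85, 84, 84, 85, 85, 85, 85, 85, 85, 85, 85, 85, 84, 85, 84, 84]
t5 A [85, 85, 85, 86, 87, 87, 86, 87, 85, 84, 85, 86, 86, 86, 86, 86]
t5 B [85, 86, 84, 86, 87, 85, 86, 87, 84, 84, 85, 86, 85, 86, 86, 86]
t5 C [14, 16, 34, 48, 73, 93, 111, 13, 10, 18, 33, 50, 71, 92, 109, 14]
t5 D [86, 88, 87, 87, 86, 86, 87, 85, 86, 84, 86, 86, 86, 85, 86, 86]
```

View pics/s5c.png

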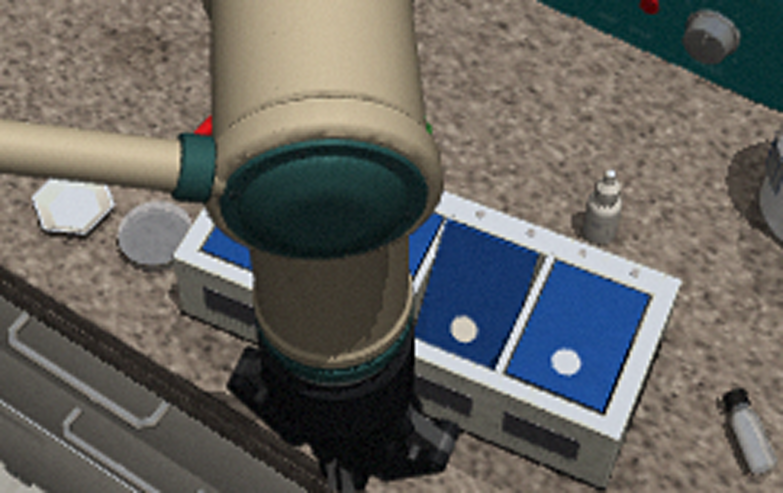

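View pics/t5.png

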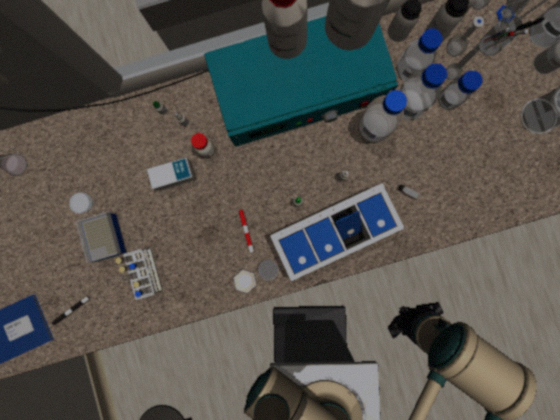

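The top view shows hatch C, at about (350,228), standing open. Its face rises from 50 mm to 110 mm over about 45 mm, so it is tilted about 53°. A, B and D are flush at 85–87 mm, and the bystanders look to be where they started. The arm is clear with zero force.

```bash
python3 -c "
from h import *
a=cv2.cvtColor(np.load('pics/top0.npz')['p'],7)[150:300,225:430].astype(int);b=cv2.cvtColor(np.load('pics/t5.npz')['p'],7)[150:300,225:430].astype(int)
v,u=np.where(cv2.medianBlur((abs(a-b)>40).astype(np.uint8),3)>0);print('changed px',len(u),(u.min()+225,u.max()+225,v.min()+150,v.max()+150) if len(u) else '')
print(sign_off())"
```

```text
changed px 185 (np.int64(334), np.int64(363), np.int64(209), np.int64(243))
the job is handed in; nothing more can be done
None
```

The free hatch was C, third from the left. It now stands open at about 53° (0.93 rad by the depth slope), and the job is handed in; sign-off gives no verdict.

- **Finding it:** I pressed A, B and C in turn. A held at about 10 N and B at about 15 N, so both are latched. C gave way at about 2.5 N. D was not pressed.
- **Opening it:** I pushed C down about 40 mm with 1–3 N, then raised the tool and drew back. The highest force I read on any hatch was about 16 N, against the 40 N limit.
- **Last checks:** A, B and D read flush at 84–88 mm. Comparing the top views from before and after, the only pixels that changed round the station lie at hatch C, so no bystander there moved. The arm is clear, with force within the sensor noise, and the clock stood at about 12 s.
- **What disagreed:**
  - The shut fingertips met the hatches about 21 mm lower in the TCP reading than the stated 85 mm height. I found contact by feel instead of by that number.
  - The scene camera's depth was wrong over part of hatch C, so I took its tilt from the top camera, and the scene camera's good points agree.

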